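Clamp a plastic coupon in the spectrometer press

ROBOT

A 6-joint arm with a two-finger parallel gripper is mounted at the origin on the work surface. World frame = base frame: x ahead of the robot, y to its left, z up, the work surface at z = 0. Lengths are in m, angles in rad, forces in N, time in s.
With the tool pointing down it reaches from about 0.25 to 0.85 m from the base axis. Payload 12.5 kg.
Tool frame: the origin (TCP) lies midway between the tips of the shut fingers; the grasp point (between the pads) lies 19 mm behind it; z points along the fingers, y is the line along which they close (so a half turn about z gives the same grasp; the last joint's range is limited). The gripper opens to 93 mm and grips with 3 to 60 N. Pads are 15 mm wide; open, the fingers measure 128 mm over their backs; the gripper's body (75 mm by 188 mm) begins 65 mm behind the grasp point.
Start: joints at [1.171, 0.351, 1.652, -0, 1.139, -0.085], TCP at [0.17, 0.523, 0.219] pointing down, gripper open.
Joint ranges: [-2.75, 2.75], [-0.79, 2.1], [0.01, 2.65], [-1.57, 4.71], [0.07, 3.14], [-2.87, 2.87]. Speed limits (rad/s): [2.22, 2.22, 2.79, 3.14, 3.14, 3.14].

INTERFACE

Orientations are given as a unit quaternion [w, x, y, z].
In Python, from bench import telemetry, grab_frame, ctrl gives the robot as it stands.
- The arm moves only by the tool step_arm, never from a script. Its argument "commands" is a list of rows, each a list of 7 numbers: the gripper's target within -1 to 1 (shut at 1, half-way at 0, fully open at -1), then the shift along the tool's x, y, z in cm, then the turn, a rotation vector about the tool's x, y, z in degrees. A call has 1 to 8 rows; each row shifts and turns the commanded pose from where the row before left it, along the tool's axes as they then stand; what a row does not reach is not made up. A row lasts 1/10 s, in which the tool goes at most 50 mm and 8.59 degrees, less where a joint would pass 70% of its speed; a pose out of reach is approached as far as the arm can. A call is refused whole if a number of a shift passes 5 or a number of a turn 8.59, either way. A call with a gripper value outside its range is refused whole. The fingers move at their own pace and stop on an object; "newtons" is the grip in N (left out, the last holds). Time passes only in rows, so rows that do not move let the fingers close. It gives the time, the measured TCP pose, the force, the opening and the grip force at its end, in the units of the state.
- telemetry.sense(): the state, without advancing time (a new reading comes with each control period).
- grab_frame(name): name is "scene" or "top" or "wrist"; returns a dict with "pixels" (480x640x3 uint8, red, green, blue), "camera_matrix" (3x3 intrinsics, pixels), "world_to_cam" (4x4, takes a point from world to camera coordinates). Camera axes: x right, y up, looking along -z (the intrinsics and any distortion apply to the point x, -y, -z); pixel columns grow to the right and rows downward; lengths in m; the calibration is good to about 2 mm. A picture is of the moment at which its call begins. There is no depth.
- ctrl.finish_job(): hands the job in; it is judged then, once.
The state is a dict: "clock": time; "joint_positions": joint angles; "qd": joint speeds; "effort": joint torques, N m; "eef_pos": TCP position; "eef_rot": TCP orientation; "wrist_force": force on the tool from outside, world axes, zero at the start; "ft_torque": the same for the moment, N m; "finger_gap": finger opening in m; "grip_force": force on a finger pad.
Only numpy, scipy, OpenCV 4.12 (cv2) and the standard library are available. Lean on these libraries where they do the work, as an engineer would, in place of code of your own. Each camera call takes 0.05 s, during which the arm holds its last target. There are 200 camera calls.

TASK

Get the orange plastic coupon ready for its spectrum: take it from the white tile and lay it gently and flat on the spectrometer's round steel disc, centred over the crystal, then swing the press arm over it to the stop. Turn the red knob clockwise until its slip clutch first gives, so that the knob's line visibly leaves the collar's mark, stop at once (short of a tenth of a turn of slip) and let go, leaving the coupon clamped. Leave the other two coupons, the bottle and the beaker where they are.

Things in the scene. Friction and masses are not known exactly. Their poses are not given: they have to be found in the camera images.
- coupon_orange_mid (a point): Centre of the orange plastic coupon to be measured: a loose flat block, 40 (its x) x 25 (its y) x 10 mm thick (z up), about 12 g, lying on the white tile among the others. This point is 5 mm above its underside.
- coupon_blue_mid (a point): Centre of the blue coupon, same size, on the tile; to be left alone.
- coupon_green_mid (a point): Centre of the green coupon, same size, on the tile; to be left alone.
- tile: White ceramic tile lying fixed on the bench, 110 (x) x 220 (y) x 6 mm thick; origin at the centre of its underside. The three coupons lie in a row along its y, about 70 mm apart.
- media_bottle: Loose glass bottle with a blue cap, 64 mm in diameter, 130 mm tall, origin at the centre of its underside; to be left alone.
- beaker: Loose glass beaker, 66 mm in diameter, 90 mm tall, origin at the centre of its underside; to be left alone.
- spectrometer: Fixed white infrared spectrometer, 260 (x) x 220 (y) mm, its flat top 80 mm above the bench, origin at the centre of its underside, its front facing its own -x. On top lies a steel stage plate, 110 x 110 x 4 mm, with a round dark steel disc (40 mm in diameter, 3 mm proud of the plate) in its middle. A press arm hangs on an upright post behind the disc.
- crystal (a point): Centre of the small crystal window (7 mm) in the middle of the steel disc, at the disc's top surface, 87 mm above the bench. Axes as the spectrometer's: z up, x from the crystal towards the press arm's post.
- pivot (a point): Point on the vertical pivot axis of the press arm, 95 mm from the crystal along the spectrometer's x and 199 mm above the bench (the height of knob_grip). Below it the arm's round boss, 36 mm in diameter, ends 172 mm above the bench.
- press_arm (a joint): Angle of the press arm about its post, rad: 0 at the stop, where the plunger stands over the crystal; positive when swung aside, away over the spectrometer's +y side. It is stiff (0.6 N m, about 6 N at the knob) and stays where it is left. The arm is a grey bar 26 mm wide between 150 and 168 mm above the bench, with the knob on top of its free end and the plunger under it, both 95 mm from the pivot.
- knob_grip (a point): Grip point on the axis of the upright red knob on the arm's free end, 9 mm below the knob's top; z up, x turns with the knob, the black line on its top lying along -x. The knob is a fluted cylinder, 36 mm in diameter, from 176 to 208 mm above the bench; it neither rises nor sinks. It drives the press screw through a drag clutch with a wrap spring.
- collar (a point): Centre of the top face of the bright index collar just under the knob, 48 mm in diameter, 174 mm above the bench; fixed to the press screw, it turns with it. z up, x turns with the collar, its black mark lying along -x. At the start its x is that of the knob (line and mark agree). Under torque the spring lets the knob lead by 0.33 rad per N m; any more is slip, which stays.
- guide (a point): Lower end of the steel guide sleeve (26 mm in diameter) under the arm's free end, on the knob's axis, 134 mm above the bench. The plunger with its brass tip (12 mm in diameter) comes out of it and does not turn; turning the knob clockwise (seen from above) drives it down 12 mm a turn. Its tip starts anywhere from 1 to 5.9 mm above the height of the top of a coupon on the disc.
- coupon_orange: The orange coupon; origin at the centre of its underside. Driving the plunger down freely takes about 0.15 N m at the knob; once it bears on the coupon the torque climbs over about two thirds of a radian, and at about 0.27 N m the clutch slips: the knob turns on at that torque while collar and plunger stand still. The screw holds its clamping force (some 60 N) when the knob is let go.
Mind the look-alikes: they are no part of the job. Several things have the shape of the coupon_orange; the one meant has the colours described above.

How it is judged:
On the way, in this order (a step that is already met when the one before it is completed fails the run):
1. the orange coupon lies flat on the disc, its centre within 7 mm of the crystal, let go, with the press arm still aside (horizontal distance between coupon_orange_mid and crystal below 0.007 m and z of coupon_orange_mid in the frame of crystal below 0.0075 m and angle between coupon_orange_mid's own z axis and vertical below 0.1 rad and contact force between the fingers and coupon_orange below 0.1 N and value of joint press_arm above 0.5 rad), for 0.2 s.
2. the press arm is swung over to its stop (within 0.06 rad) before the clutch has slipped (value of joint press_arm below 0.06 rad and angle between the x axis of knob_grip and the x axis of collar, either way round below 0.14 rad), for 0.2 s.
3. the clutch slips (knob 0.14 rad ahead of the collar) with the coupon clamped: plunger and disc together press it with more than 80 N (40 N each) (angle between the x axis of knob_grip and the x axis of collar, either way round above 0.14 rad and contact force between coupon_orange and spectrometer above 80 N), for 0.1 s.
At the end, for the whole second after the job is handed in: The orange coupon lies still and flat (within 0.1 rad) on the disc, its centre within 7 mm of the crystal; the press arm is within 0.06 rad of its stop; plunger and disc still press the coupon with more than 40 N each (80 N together); the clutch has slipped by 0.05 to 0.63 rad (a tenth of a turn) (horizontal distance between coupon_orange_mid and crystal below 0.007 m and angle between coupon_orange_mid's own z axis and vertical below 0.1 rad and value of joint press_arm below 0.06 rad and angle between the x axis of knob_grip and the x axis of collar, either way round between 0.05 and 0.63 rad and contact force between coupon_orange and spectrometer above 80 N and linear speed of coupon_orange below 0.01 m/s); the robot touches nothing.
It fails at once if the clutch slips by a tenth of a turn (0.63 rad) or more (angle between the x axis of knob_grip and the x axis of collar, either way round above 0.63 rad).
It fails at once if the orange coupon is pushed onto the spectrometer with more than 50 N by hand (contact force between the fingers and coupon_orange above 0.5 N and contact force between coupon_orange and spectrometer above 50 N).
It fails at once if another coupon is moved by more than 15 mm (distance of any of coupon_blue_mid, coupon_green_mid from where it was at the start of the episode above 0.015 m).
It fails at once if the bottle or the beaker is moved by more than 15 mm (distance of any of media_bottle, beaker from where it was at the start of the episode above 0.015 m).
It also fails if it takes over 72 s, if anything falls off the work surface, if the arm or the gripper's body presses on something with over 40 N, if the wrist force passes 120 N, or if a joint passes its speed limit or range.

## Working session

There is one attempt and no reset: what is moved stays moved. The work goes in short steps, Python scripts to look and compute and a tool call to move; the robot and the scene stay as the last step left them, time stands still between calls to the robot, and variables do not carry over. Pictures are saved under pics/ and viewed, at most 10 in all, crops included, and the job is handed in when it is done.

Besides the shell and the picture viewer there is one more tool, called after ">>>" as name(argument=value, ...) on one line, values as JSON. step_arm: Moves the arm, as the interface text tells. Its arguments: {"type":"object","properties":{"commands":{"type":"array","items":{"type":"array","items":{"type":"number"}}},"newtons":{"type":"number"}},"required":["commands"]}

```bash
mkdir -p pics; ls; cat > h.py <<'E'
import numpy as np, cv2
from bench import telemetry, grab_frame, ctrl
from scipy.spatial.transform import Rotation as R
def snap(n,save=None):
    f=grab_frame(n)
    if save: cv2.imwrite('pics/'+save,f['pixels'][:,:,::-1])
    return f
def ray(f,u,v):
    K=np.array(f['camera_matrix']);T=np.array(f['world_to_cam'])
    d=np.linalg.inv(K)@[u,v,1]; d=np.array([d[0],-d[1],-d[2]])
    return -T[:3,:3].T@T[:3,3], T[:3,:3].T@d
def at(f,u,v,z):
    o,d=ray(f,u,v); return o+d*(z-o[2])/d[2]
def proj(f,p):
    K=np.array(f['camera_matrix']);T=np.array(f['world_to_cam'])
    c=T[:3,:3]@np.array(p)+T[:3,3]; q=K@[c[0],-c[1],-c[2]]; return q[:2]/q[2]
E
python3 - <<'E'
from h import *
print({k:np.round(v,3) for k,v in telemetry.sense().items()})
for n in('top','scene','wrist'):
    f=snap(n,n+'0.png'); print(n,np.round(f['camera_matrix'],1).tolist(),np.round(f['world_to_cam'],3).tolist(),[k for k in f])
E
```

```text
pics
{'clock': np.float64(0.0), 'joint_positions': array([ 1.171,  0.351,  1.652,  0.   ,  1.139, -0.085]), 'qd': array([ 0.001, -0.   , -0.   ,  0.   , -0.   , -0.001]), 'effort': array([ 1.0000e-03, -4.9733e+01, -2.8525e+01,  7.0000e-02,  2.6000e-02,
       -0.0000e+00]), 'eef_pos': array([0.17 , 0.523, 0.218]), 'eef_rot': array([-0.   ,  0.157,  0.988, -0.001]), 'wrist_force': array([ 0.062, -0.309,  0.425]), 'ft_torque': array([-0.02,  0.02,  0.04]), 'grip_force': np.float64(0.0), 'finger_gap': np.float64(0.093)}
top [[486.4, 0.0, 321.7], [0.0, 486.4, 244.4], [0.0, 0.0, 1.0]] [[0.028, -0.999, 0.017, -0.02], [0.993, 0.03, 0.114, -0.584], [-0.115, 0.013, 0.993, -1.323], [0.0, 0.0, 0.0, 1.0]] ['pixels', 'camera_matrix', 'world_to_cam']
scene [[586.4, 0.0, 324.9], [0.0, 586.4, 233.0], [0.0, 0.0, 1.0]] [[0.218, 0.976, -0.003, -0.131], [-0.74, 0.168, 0.651, 0.299], [0.636, -0.139, 0.759, -1.674], [0.0, 0.0, 0.0, 1.0]] ['pixels', 'camera_matrix', 'world_to_cam']
wrist [[376.3, 0.0, 317.8], [0.0, 376.3, 240.7], [0.0, 0.0, 1.0]] [[0.31, 0.951, -0.0, -0.551], [-0.922, 0.301, -0.245, 0.028], [-0.233, 0.076, 0.97, -0.389], [0.0, 0.0, 0.0, 1.0]] ['pixels', 'camera_matrix', 'world_to_cam']
```

View pics/top0.png

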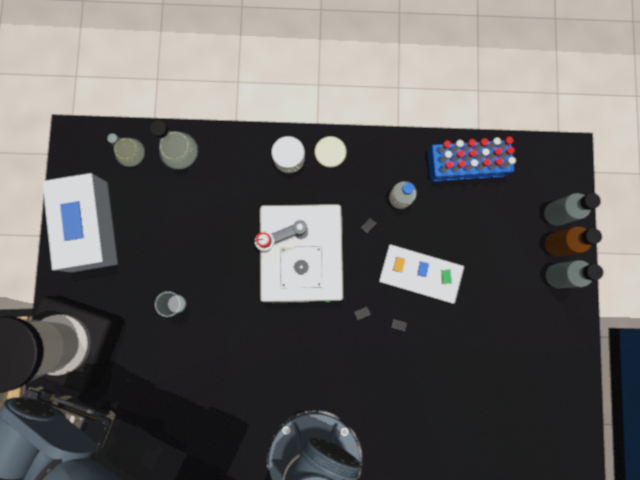

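View pics/scene0.png

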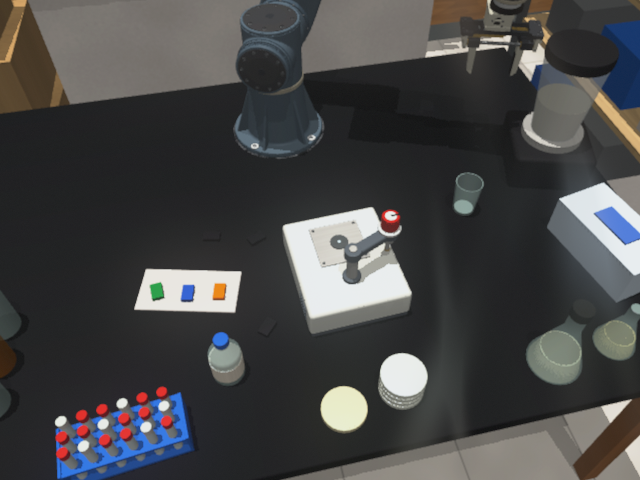

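The top view shows the tile coupons: orange at (399,265), blue at (423,269) and green at (447,276). There are dark look-alikes at (369,225), (362,313) and (399,325). Only the one at (399,265) is orange and on the tile. The disc is at (301,267), the knob at (264,240), the post at (300,229), the bottle at (403,195) and the beaker at (170,304).

```bash
cat >> h.py <<'E'
def blob(f,lo,hi,box=None):
    h=cv2.cvtColor(f['pixels'],cv2.COLOR_RGB2HSV); m=cv2.inRange(h,np.array(lo),np.array(hi))
    if box: k=np.zeros_like(m);k[box[1]:box[3],box[0]:box[2]]=1;m*=k
    n,l,s,c=cv2.connectedComponentsWithStats(m); i=1+np.argmax(s[1:,4])
    return c[i],s[i],(l==i).astype(np.uint8)
def rect(f,m,z):
    p=cv2.findContours(m,cv2.RETR_EXTERNAL,cv2.CHAIN_APPROX_NONE)[0]
    p=max(p,key=len)[:,0].astype(float)
    w=np.array([at(f,u,v,z)[:2] for u,v in p]); return cv2.minAreaRect((w*1000).astype(np.float32))
E
python3 - <<'E'
from h import *
t=snap('top');s=snap('scene')
for n,lo,hi in(('orange',(8,150,120),(22,255,255)),('blue',(105,120,100),(125,255,255)),('green',(55,120,80),(85,255,255))):
    for f,box in((t,(380,245,465,305)),(s,(130,265,245,315))):
        c,st,m=blob(f,lo,hi,box); print(n,np.round(c,1),st,np.round(at(f,*c,.014),4),rect(f,m,.016))
# tile
c,st,m=blob(t,(0,0,180),(179,60,255),(375,240,470,310)); print('tile',rect(t,m,.006))
c,st,m=blob(t,(0,0,120),(179,60,255),(250,200,350,308)); print('spec',rect(t,m,.08))
print('disc',at(t,301,267,.087),at(s,340,242,.087)); 
for f,box in((t,(245,225,285,255)),(s,(370,200,410,245))):
    c,st,m=blob(f,(170,120,80),(179,255,255),box); print('knob',c,st,at(f,*c,.2))
T=cv2.resize(t['pixels'][195:310,245:475],None,fx=3.4,fy=3.4,interpolation=cv2.INTER_CUBIC)
cv2.imwrite('pics/crop1.png',T[:,:,::-1])
E
```

```text
orange [398.8 264.1] [395 258   9  13  83] [ 0.5376 -0.2224  0.014 ] ((537.2437744140625, -222.0684051513672), (18.449182510375977, 34.382965087890625), 76.63617706298828)
orange [219.  291.5] [213 284  13  16 177] [ 0.5387 -0.2241  0.014 ] ((540.0917358398438, -224.03216552734375), (24.270061492919922, 39.9476203918457), 77.27490997314453)
blue [422.8 268.8] [419 263   9  13  92] [ 0.5263 -0.2904  0.014 ] ((526.2059326171875, -289.7789611816406), (20.44406509399414, 35.08102798461914), 79.016845703125)
blue [187.4 292.1] [181 285  13  15 167] [ 0.5252 -0.292   0.014 ] ((526.2639770507812, -291.5399475097656), (24.28026580810547, 37.78077697753906), 78.63108825683594)
green [446.  276.5] [443 271   7  12  82] [ 0.5066 -0.3561  0.014 ] ((506.4901123046875, -355.6059875488281), (16.984256744384766, 31.29773712158203), 89.97235870361328)
green [156.5 290.6] [151 283  13  16 160] [ 0.506  -0.3583  0.014 ] ((507.15765380859375, -357.8146057128906), (39.898128509521484, 23.521757125854492), 5.701174259185791)
tile ((513.7345581054688, -287.82562255859375), (218.1392822265625, 108.4179458618164), 75.1861801147461)
spec ((556.7568359375, 59.61338806152344), (261.2361755371094, 232.92239379882812), 2.5802788734436035)
disc [0.51653695 0.05129205 0.087     ] [0.51868968 0.05302409 0.087     ]Traceback (most recent call last):
  File "<stdin>", line 11, in <module>
  File "h.py", line 20, in blob
    n,l,s,c=cv2.connectedComponentsWithStats(m); i=1+np.argmax(s[1:,4])
                                                     ~~~~~~~~~^^^^^^^^^
    return _wrapfunc(a, 'argmax', axis=axis, out=out, **kwds)
    return bound(*args, **kwds)
ValueError: attempt to get argmax of an empty sequence
```

```bash
python3 - <<'E'
from h import *
t=snap('top');s=snap('scene')
for f,box in((t,(245,225,285,255)),(s,(370,200,410,245))):
    h=cv2.cvtColor(f['pixels'],cv2.COLOR_RGB2HSV);m=((h[:,:,1]>140)&((h[:,:,0]<8)|(h[:,:,0]>168))&(h[:,:,2]>60))
    y,x=np.nonzero(m[box[1]:box[3],box[0]:box[2]]); y+=box[1];x+=box[0]
    print('knob',len(x),x.min(),x.max(),y.min(),y.max(),at(f,x.mean(),y.mean(),.205))
T=cv2.resize(t['pixels'][195:310,245:475],None,fx=3.4,fy=3.4,interpolation=cv2.INTER_CUBIC)
cv2.imwrite('pics/crop1.png',T[:,:,::-1])
E
```

```text
knob 42 256 269 232 246 [0.57123785 0.14508119 0.205     ]
knob 244 381 399 209 231 [0.58476624 0.13652631 0.205     ]
```

View pics/crop1.png

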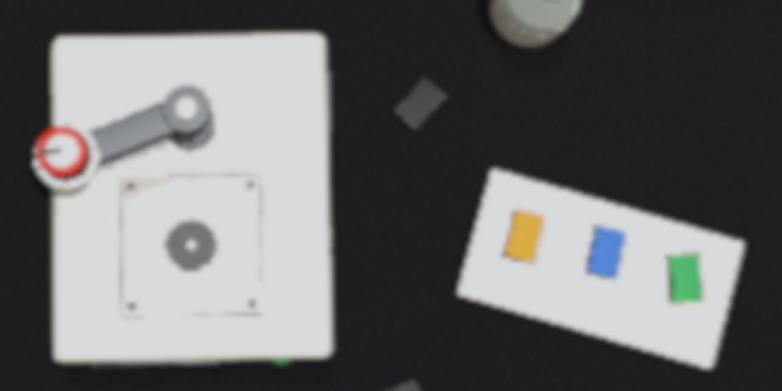

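Confirmed: the only orange coupon is at crop (523,236), which is image (399,264). Moving over it now.

>>> step_arm(commands=[[-1, -3.4, -3.5, 0, 0, 0, 0], [-1, -3.4, -3.5, 0, 0, 0, 0], [-1, -3.4, -3.5, 0, 0, 0, 0], [-1, -3.4, -3.5, 0, 0, 0, 0], [-1, -3.4, -3.5, 0, 0, 0, 0], [-1, -3.4, -3.5, 0, 0, 0, 0], [-1, -3.4, -3.5, 0, 0, 0, 0], [-1, -3.4, -3.5, 0, 0, 0, 0]])

```text
clock: 1.15
eef_pos: [0.3427, 0.1707, 0.2189]
eef_rot: [0.0, 0.157, 0.988, 0.0]
wrist_force: [1.5, 0.3, -0.2]
finger_gap: 0.0936
grip_force: 0.0
```

>>> step_arm(commands=[[-1, -3.4, -3.5, 0, 0, 0, 0], [-1, -3.4, -3.5, 0, 0, 0, 0], [-1, -3.4, -3.5, 0, 0, 0, 0], [-1, -3.4, -3.5, 0, 0, 0, 0], [-1, -3.4, -3.5, 0, 0, 0, 0], [-1, -3.4, -3.5, 0, 0, 0, 0], [-1, -3.4, -3.5, 0, 0, 0, 0], [-1, -3.4, -3.5, 0, 0, 0, 0]])

```text
clock: 1.95
eef_pos: [0.5147, -0.1801, 0.2186]
eef_rot: [0.0, 0.157, 0.988, 0.0]
wrist_force: [0.4, 0.2, -0.5]
finger_gap: 0.0927
grip_force: 0.0
```

>>> step_arm(commands=[[-1, -3.4, -3.5, 0, 0, 0, 0], [-1, 0, 0, 2, 0, 0, -5], [-1, 0, 0, 3, 0, 0, 0], [-1, 0, 0, 3, 0, 0, 0], [-1, 0, 0, 0, 0, 0, 0]])

```text
clock: 2.45
eef_pos: [0.5337, -0.2209, 0.1352]
eef_rot: [-0.003, 0.114, 0.994, 0.001]
wrist_force: [-1.7, 0.5, 0.1]
finger_gap: 0.093
grip_force: 0.0
```

```bash
cat >> h.py <<'E'
def tool(p,s=None):
    s=s or telemetry.sense(); q=s['eef_rot']; M=R.from_quat([q[1],q[2],q[3],q[0]]).as_matrix()
    return np.round(M.T@(np.array(p)-s['eef_pos'])*100,2), np.degrees(np.arctan2(M[1,1],M[0,1]))
E
python3 - <<'E'
from h import *
s=telemetry.sense();print(s['clock'],np.round(s['eef_pos'],4),s['joint_positions'].round(3))
f=snap('wrist','w1.png')
c,st,m=blob(f,(8,150,120),(22,255,255)); print(c,st,rect(f,m,.016)); r=rect(f,m,.016)[0]
print(tool([r[0]/1000,r[1]/1000,.004]))
E
```

```text
2.45 [ 0.5337 -0.2209  0.1352] [-0.473  0.5    1.65   0.     0.998 -1.816]
[315.31586113 240.33492172] [ 300  216   31   50 1469] ((536.8399658203125, -222.45130920410156), (23.341272354125977, 39.23812484741211), 77.36661529541016)
(array([-0.25, -0.07, 13.36]), np.float64(76.9589521944097))
```

View pics/w1.png

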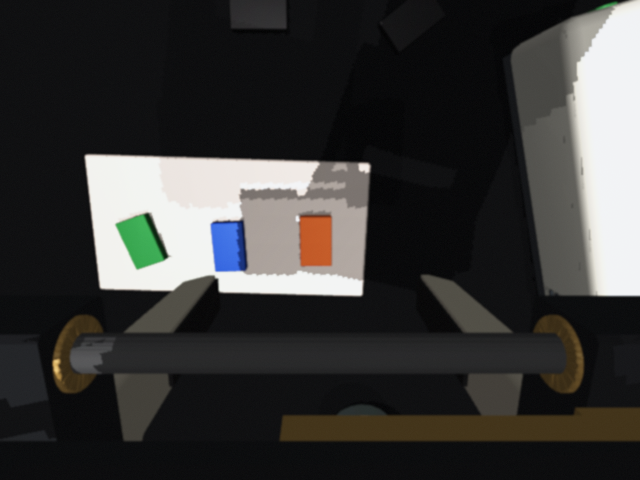

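The wrist view shows orange at (315,240), measuring 23x39 mm, and blue 68 mm beside it at (228,246). I'll half-close the fingers so they clear blue, then descend.

>>> step_arm(commands=[[0, -0.25, -0.07, 0, 0, 0, 0], [0, 0, 0, 0, 0, 0, 0], [0, 0, 0, 4, 0, 0, 0], [0, 0, 0, 4, 0, 0, 0], [0, 0, 0, 2.5, 0, 0, 0], [0, 0, 0, 1.5, 0, 0, 0], [0, 0, 0, 0.6, 0, 0, 0], [0, 0, 0, 0, 0, 0, 0]])

```text
clock: 3.3
eef_pos: [0.5384, -0.2232, 0.0132]
eef_rot: [0.0, 0.113, 0.994, -0.0]
wrist_force: [-0.2, -0.2, 0.1]
finger_gap: 0.0467
grip_force: 0.0
```

>>> step_arm(commands=[[0, 0.15, 0, 0.45, 0, 0, 0], [0, 0, 0, 0, 0, 0, 0], [1, 0, 0, 0, 0, 0, 0], [1, 0, 0, 0, 0, 0, 0], [1, 0, 0, 0, 0, 0, 0], [1, 0, 0, 0, 0, 0, 0], [1, 0, 0, 0, 0, 0, 0], [1, 0, 0, 0, 0, 0, 0]], newtons=12)

```text
clock: 4.1
eef_pos: [0.5366, -0.2227, 0.0084]
eef_rot: [0.0, 0.114, 0.994, -0.0]
wrist_force: [-0.5, 0.0, 2.9]
finger_gap: 0.0253
grip_force: 12.0
```

>>> step_arm(commands=[[1, 0, 0, -2, 0, 0, 0], [1, 0, 0, -4, 0, 0, 0], [1, 0, 0, -4.5, 0, 0, 0], [1, 2, 3.5, -2.5, 0, 0, 0], [1, 2, 3.7, -2.5, 0, 0, 0], [1, 2, 3.7, -2, 0, 0, 0], [1, 2, 3.7, -1.5, 0, 0, 0], [1, 2.2, 3.7, 0, 0, 0, 0]])

```text
clock: 4.9
eef_pos: [0.4786, -0.0201, 0.2]
eef_rot: [0.002, 0.114, 0.994, -0.0]
wrist_force: [0.7, 0.1, -0.7]
finger_gap: 0.0245
grip_force: 12.0
```

>>> step_arm(commands=[[1, 2, 3.7, 0, 0, 0, 0], [1, 0, 0, 0, 0, 0, -7.7], [1, 0, 0, 0, 0, 0, -7.7], [1, 0, 0, 0, 0, 0, -7.7], [1, 0, 0, 0, 0, 0, -7.7], [1, 0, 0, 0, 0, 0, -7.7], [1, 0, 0, 0, 0, 0, -7.7], [1, 0, 0, 0, 0, 0, 0]])

```text
clock: 5.7
eef_pos: [0.4671, 0.0192, 0.198]
eef_rot: [-0.0, -0.286, 0.958, 0.0]
wrist_force: [-0.6, 0.5, -0.8]
finger_gap: 0.0246
grip_force: 12.0
```

```bash
python3 - <<'E'
from h import *
s=telemetry.sense();print(s['clock'],np.round(s['eef_pos'],4),s['joint_positions'].round(3),s['grip_force'],s['finger_gap'])
f=snap('wrist','w2.png'); np.savez('w2.npz',**f)
print(proj(f,[.517,.0515,.087]),tool([.517,.0515,.0894]))
E
```

```text
5.7 [0.4671 0.0192 0.198 ] [-0.059  0.226  1.879 -0.     1.037 -2.21 ] 11.998088657855988 0.02463053308619549
[315.98243305 309.73111134] (array([-5.950e+00, -1.000e-02,  1.086e+01]), np.float64(122.9996864038212))
```

View pics/w2.png

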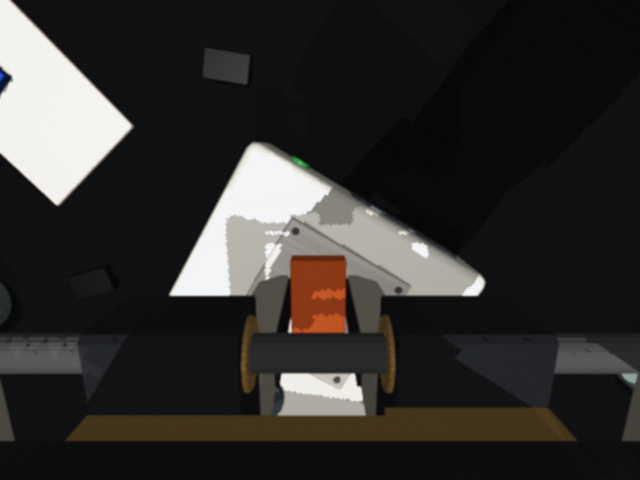

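The coupon is held square between the fingers at (318,295) and hides the crystal. The view reaches towards tool +x, so I'll shift along tool -x to expose the disc.

>>> step_arm(commands=[[1, -3, 0, -3, 0, 0, 0], [1, -4, 0, 0, 0, 0, 0], [1, -3, 0, 0, 0, 0, 0], [1, 0, 0, 0, 0, 0, 0], [1, 0, 0, 0, 0, 0, 0]])

```text
clock: 6.25
eef_pos: [0.5505, 0.0739, 0.2275]
eef_rot: [-0.001, -0.284, 0.959, 0.0]
wrist_force: [-0.5, 0.5, -0.8]
finger_gap: 0.0249
grip_force: 12.0
```

```bash
python3 - <<'E'
from h import *
s=telemetry.sense();print(s['clock'],np.round(s['eef_pos'],4),s['joint_positions'].round(3))
f=snap('wrist','w3.png'); np.savez('w3.npz',**f)
print(proj(f,[.517,.0515,.087]))
E
```

```text
6.25 [0.5505 0.0739 0.2275] [ 0.05   0.352  1.626 -0.     1.164 -2.098]
[315.64762348 179.93522047]
```

View pics/w3.png

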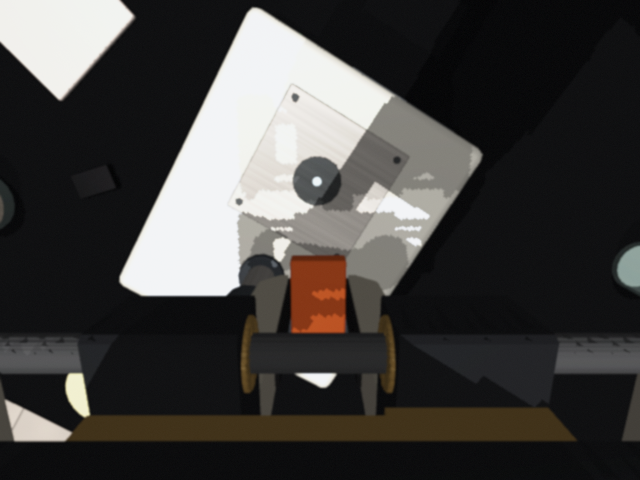

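```bash
python3 - <<'E'
from h import *
f=dict(np.load('w3.npz'))
g=cv2.cvtColor(f['pixels'],cv2.COLOR_RGB2GRAY); m=np.zeros_like(g); m[172:190,308:327]=(g[172:190,308:327]>150)*1
y,x=np.nonzero(m); print('crystal px',x.mean(),y.mean(),len(x)); c=at(f,x.mean(),y.mean(),.087); print(c.round(4))
S=[at(f,u,v,.084) for u,v in((295,97),(397,160),(239,201))]
d=S[2]-S[0]; e=S[1]-S[0]; print('yaw',np.degrees(np.arctan2(d[1],d[0])),np.degrees(np.arctan2(-e[0],e[1])),np.linalg.norm(d),np.linalg.norm(e))
print('boss',at(f,260,268,.172), 'dist',np.linalg.norm((at(f,260,268,.172)-c)[:2]))
for v in(256,): print('coupon edge',tool(at(f,318,v,.2275+.0076)))
print(tool([c[0],c[1],.0894]))
t=snap('top'); print('top crystal',at(t,301.2,267.1,.087),'knob',at(t,263.2,239.1,.208),'post',at(t,300,226.5,.19))
E
```

```text
crystal px 316.4415584415584 181.02597402597402 77
[0.5174 0.0525 0.087 ]
yaw 2.596046360493271 2.642697723819058 0.09358160995070747 0.09417932667670909
boss [0.57446717 0.04831905 0.172     ] dist 0.057238139313027674
coupon edge (array([ 1.98,  0.13, -0.73]), np.float64(123.04784707676703))
(array([ 3.89,  0.02, 13.84]), np.float64(123.04784707676703))
top crystal [0.51628604 0.05075125 0.087     ] knob [0.57345842 0.14177669 0.208     ] post [0.60980738 0.05419104 0.19      ]
```

>>> step_arm(commands=[[1, 3.9, 0, 0, 0, 0, 0], [1, 0, 0, 0, 0, 0, 0], [1, 0, 0, 4, 0, 0, 0], [1, 0, 0, 4, 0, 0, 0], [1, 0, 0, 3, 0, 0, 0], [1, 0, 0, 1.5, 0, 0, 0], [1, 0, 0, 0.6, 0, 0, 0], [1, 0, 0, 0, 0, 0, 0]])

```text
clock: 7.15
eef_pos: [0.5181, 0.0523, 0.0971]
eef_rot: [-0.0, -0.285, 0.959, 0.0]
wrist_force: [1.4, 0.1, -0.0]
finger_gap: 0.0247
grip_force: 12.0
```

>>> step_arm(commands=[[1, 0.05, 0, 0.4, 0, 0, 0], [1, 0, 0, 0.2, 0, 0, 0], [1, 0, 0, 0.1, 0, 0, 0], [1, 0, 0, 0, 0, 0, 0]])

```text
clock: 7.55
eef_pos: [0.5179, 0.0523, 0.0904]
eef_rot: [0.0, -0.285, 0.958, -0.0]
wrist_force: [0.2, -0.6, 0.1]
finger_gap: 0.025
grip_force: 12.0
```

>>> step_arm(commands=[[1, 0, 0, 0.05, 0, 0, 0], [1, 0, 0, 0.05, 0, 0, 0], [1, 0, 0, 0, 0, 0, 0]])

```text
clock: 7.85
eef_pos: [0.518, 0.0523, 0.0894]
eef_rot: [0.0, -0.285, 0.958, -0.0]
wrist_force: [-0.9, 0.5, 3.7]
finger_gap: 0.0249
grip_force: 12.0
```

>>> step_arm(commands=[[0.35, 0, 0, 0, 0, 0, 0], [0.2, 0, 0, 0, 0, 0, 0], [0.1, 0, 0, 0, 0, 0, 0], [0, 0, 0, 0, 0, 0, 0], [0, 0, 0, -1, 0, 0, 0], [0, 0, 0, -3, 0, 0, 0], [0, 0, 0, -4, 0, 0, 0], [0, 0, 0, -4, 0, 0, 0]])

```text
clock: 8.65
eef_pos: [0.5175, 0.0523, 0.2111]
eef_rot: [-0.0, -0.285, 0.958, 0.0]
wrist_force: [1.1, -0.3, -0.2]
finger_gap: 0.0468
grip_force: 0.0
```

>>> step_arm(commands=[[0, -3.5, 0, -3, 0, 0, 0], [-0.5, -2, 0, -2, 0, 0, 0], [-0.5, 0, 0, 0, 0, 0, 0], [-0.5, 0, 0, 0, 0, 0, 0]])

```text
clock: 9.05
eef_pos: [0.5632, 0.0822, 0.2586]
eef_rot: [-0.0, -0.286, 0.958, 0.0]
wrist_force: [-0.3, -0.4, -0.7]
finger_gap: 0.066
grip_force: 0.0
```

```bash
python3 - <<'E'
from h import *
s=telemetry.sense();print(s['clock'],np.round(s['eef_pos'],4),s['joint_positions'].round(3))
f=snap('wrist','w4.png')
c,st,m=blob(f,(5,130,80),(22,255,255)); print(c,st,rect(f,m,.097),'want .5174 .0525')
p=at(snap('top'),263.2,239.1,.208)
s=snap('scene','s2.png'); crop=cv2.resize(s['pixels'][190:260,300:420],None,fx=6,fy=6,interpolation=cv2.INTER_CUBIC)
w=cv2.resize(f['pixels'][:,100:540],(720,420)); 
cv2.imwrite('pics/cmp.png',np.vstack([crop,w])[:,:,::-1][:600*2:1][::1]) if 0 else cv2.imwrite('pics/cmp.png',cv2.resize(np.vstack([crop,w]),(500,584))[:,:,::-1])
E
```

```text
9.05 [0.5632 0.0822 0.2586] [ 0.063  0.349  1.552 -0.     1.241 -2.087]
[317.52034884 162.97965116] [ 303  140   30   47 1376] ((518.7555541992188, 54.27925109863281), (38.4224967956543, 24.92745590209961), 33.15729522705078) want .5174 .0525
```

View pics/cmp.png

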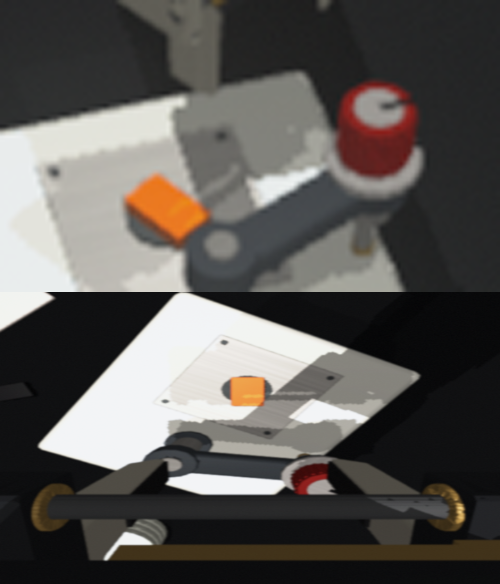

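The coupon lies flat on the disc, about 2 mm off centre, with the arm still aside. Next I'll locate the knob: its top is at about (390.7,214.5) in scene and (263.2,239.1) in top.

```bash
python3 - <<'E'
from h import *
s=snap('scene'); print(at(s,390.7,214.5,.208), 'crystal in scene',proj(s,[.5174,.0525,.087]))
E
```

```text
[0.56884498 0.14332023 0.208     ] crystal in scene [339.62983568 241.59939429]
```

>>> step_arm(commands=[[-0.5, -2.2, 2.3, 0, 0, 0, 0], [-0.5, -2.1, 2.2, 0, 0, 0, 0], [-0.5, 0, 0, 0, 0, 0, 7.4], [-0.5, 0, 0, 0, 0, 0, 7.4], [-0.5, 0, 0, 0, 0, 0, 7.4], [-0.5, 0, 0, 0, 0, 0, 7.4], [-0.5, 0, 0, 0, 0, 0, 7.4], [-0.5, 0, 0, 0, 0, 0, 0]])

```text
clock: 10.05
eef_pos: [0.5748, 0.1432, 0.2585]
eef_rot: [-0.001, 0.035, 0.999, -0.0]
wrist_force: [0.6, 0.4, -0.3]
finger_gap: 0.0697
grip_force: 0.0
```

```bash
python3 - <<'E'
from h import *
f=snap('wrist','w5.png'); s=telemetry.sense();print(s['eef_pos'],tool([.5746,.1436,.18]),s['joint_positions'].round(3),s['ft_torque'])
E
```

```text
[0.57488281 0.1432402  0.25865346] (array([0.02, 0.04, 7.87]), np.float64(86.30220452034298)) [ 0.166  0.393  1.489 -0.     1.261 -1.341] [-0.01852742  0.01134212  0.00623965]
```

View pics/w5.png

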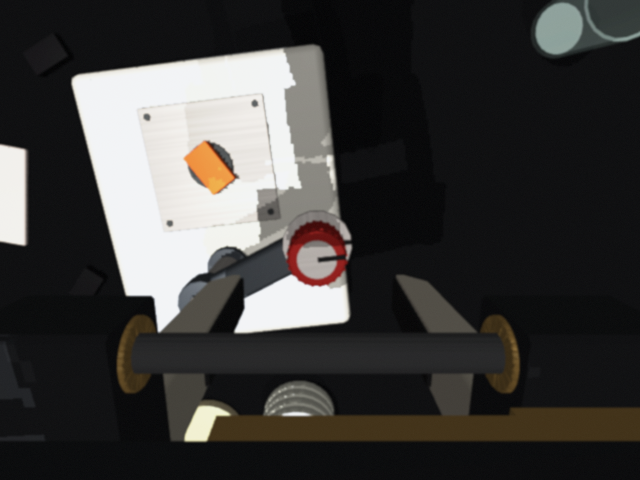

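```bash
python3 - <<'E'
from h import *
f=snap('wrist'); p=f['pixels'].astype(int)
m=(p[:,:,0]>80)&(p[:,:,1]<60)&(p[:,:,2]<70); y,x=np.nonzero(m[210:295,270:370]); y+=210;x+=270
print(x.min(),x.max(),y.min(),y.max())
C=at(f,(x.min()+x.max())/2,257,.208); print(C)
# fit bottom of projected circle
for dx in(0,):
    k=[proj(f,[C[0]+.018*np.cos(a),C[1]+.018*np.sin(a),.208]) for a in np.linspace(0,6.28,40)]; k=np.array(k); print(k.min(0),k.max(0))
print(tool([C[0],C[1],.18]))
E
```

```text
286 346 221 284
[0.57175225 0.14351126 0.208     ]
[285.95648194 227.59449271] [345.98376684 285.23085893]
(array([0.32, 0.  , 7.88]), np.float64(86.3631618731303))
```

>>> step_arm(commands=[[-0.5, 0.3, 0, 0, 0, 0, 0], [-0.5, 0, 0, 3, 0, 0, 0], [-0.5, 0, 0, 3, 0, 0, 0], [-0.5, 0, 0, 1.8, 0, 0, 0], [1, 0, 0, 0, 0, 0, 0], [1, 0, 0, 0, 0, 0, 0], [1, 0, 0, 0, 0, 0, 0], [1, 0, 0, 0, 0, 0, 0]], newtons=45)

```text
clock: 10.95
eef_pos: [0.5728, 0.1439, 0.1823]
eef_rot: [0.001, 0.033, 0.999, 0.0]
wrist_force: [0.0, 0.6, -0.3]
finger_gap: 0.0426
grip_force: 0.0
```

>>> step_arm(commands=[[1, 0, 0, 0, 0, 0, 0], [1, 0, 0, 0, 0, 0, 0]])

```text
clock: 11.15
eef_pos: [0.5728, 0.1429, 0.1821]
eef_rot: [0.001, 0.033, 0.999, -0.001]
wrist_force: [-1.0, -5.3, 4.0]
finger_gap: 0.0349
grip_force: 45.0
```

```bash
python3 - <<'E'
from h import *
s=telemetry.sense();p=s['eef_pos'];print(p,s['ft_torque'],tool(p))
piv=np.array([.5174,.0525])+.095*np.array([np.cos(.0455),np.sin(.0455)]); d=p[:2]-piv
th=np.degrees(np.arctan2(d[1],d[0])); print(piv,np.linalg.norm(d),th,182.6-th)
E
```

```text
[0.57275629 0.1429488  0.18213472] [-0.940712    0.09326276  0.00492103] (array([0., 0., 0.]), np.float64(86.17532912475306))
[0.61230168 0.05682101] 0.09477254139201662 114.66212195158991 67.93787804841008
```

>>> step_arm(commands=[[1, 0.71, -0.43, 0, 0, 0, -5], [1, 0.71, -0.43, 0, 0, 0, -5], [1, 0.71, -0.43, 0, 0, 0, -5], [1, 0.71, -0.43, 0, 0, 0, -5], [1, 0, 0, 0, 0, 0, 0]])

```text
clock: 11.65
eef_pos: [0.5458, 0.1245, 0.1822]
eef_rot: [0.001, -0.141, 0.99, -0.0]
wrist_force: [2.1, -2.7, 2.7]
finger_gap: 0.0355
grip_force: 45.0
```

```bash
cat > sw.py <<'E'
from h import *
s=telemetry.sense();p=s['eef_pos'];A=tool(p)[1]
piv=np.array([.6123,.0568]);d=p[:2]-piv
th=np.degrees(np.arctan2(d[1],d[0]))%360; print(s['clock'],p.round(4),s['wrist_force'].round(1),s['ft_torque'].round(2),'r',np.linalg.norm(d).round(4),'th',th.round(1),'A',A.round(1),'left',(182.6-th).round(1))
print('to stop',tool([.5174,.0525,p[2]])[0],'q',s['joint_positions'].round(2))
E
python3 sw.py
```

```text
11.65 [0.5458 0.1245 0.1822] [ 2.1 -2.7  2.7] [-0.37 -0.33 -0.03] r 0.0949 th 134.5 A 106.2 left 48.1
to stop [ 4.74 -6.12 -0.01] q [ 0.14  0.41  1.67 -0.    1.07 -1.71]
```

>>> step_arm(commands=[[1, 0.71, -0.43, 0, 0, 0, -5], [1, 0.71, -0.43, 0, 0, 0, -5], [1, 0.71, -0.43, 0, 0, 0, -5], [1, 0.71, -0.43, 0, 0, 0, -5], [1, 0.71, -0.43, 0, 0, 0, -5], [1, 0.71, -0.43, 0, 0, 0, -5], [1, 0.71, -0.43, 0, 0, 0, -5], [1, 0, 0, 0, 0, 0, 0]])

```text
clock: 12.45
eef_pos: [0.5187, 0.0742, 0.1821]
eef_rot: [0.0, -0.432, 0.902, 0.0]
wrist_force: [-3.0, 0.3, 7.4]
finger_gap: 0.0354
grip_force: 45.0
```

```bash
python3 sw.py
```

```text
12.45 [0.5187 0.0742 0.1821] [-3.   0.3  7.4] [0.13 0.65 0.04] r 0.0952 th 169.5 A 141.2 left 13.1
to stop [ 1.77 -1.26 -0.  ] q [ 0.05  0.35  1.76  0.    1.04 -2.41]
```

>>> step_arm(commands=[[1, 0.71, -0.43, 0, 0, 0, -5], [1, 0.71, -0.43, 0, 0, 0, -5], [1, 0.35, -0.2, 0, 0, 0, -2.5], [1, 0, 0, 0, 0, 0, 0]])

```text
clock: 12.85
eef_pos: [0.5169, 0.0539, 0.182]
eef_rot: [-0.0, -0.527, 0.85, 0.001]
wrist_force: [-4.7, 1.5, 8.9]
finger_gap: 0.0353
grip_force: 45.0
```

```bash
python3 sw.py
```

```text
12.85 [0.5169 0.0539 0.182 ] [-4.7  1.5  8.9] [0.42 1.06 0.  ] r 0.0954 th 181.7 A 153.6 left 0.9
to stop [ 0.1 -0.1 -0. ] q [ 0.01  0.34  1.77  0.    1.04 -2.67]
```

>>> step_arm(commands=[[1, 0.13, -0.08, 0, 0, 0, 0], [1, 0.13, -0.08, 0, 0, 0, 0], [1, 0, 0, 0, 0, 0, 0]])

```text
clock: 13.15
eef_pos: [0.517, 0.0515, 0.182]
eef_rot: [-0.0, -0.526, 0.85, 0.001]
wrist_force: [-6.3, 4.4, 10.1]
finger_gap: 0.0351
grip_force: 45.0
```

```bash
python3 sw.py
```

```text
13.15 [0.517  0.0515 0.182 ] [-6.3  4.4 10.1] [ 1.05  1.27 -0.05] r 0.0954 th 183.2 A 153.5 left -0.6
to stop [-0.11  0.01  0.  ] q [ 0.01  0.34  1.77  0.    1.04 -2.67]
```

>>> step_arm(commands=[[1, 0.13, -0.08, 0, 0, 0, 0], [1, 0.13, -0.08, 0, 0, 0, 0], [1, 0, 0, 0, 0, 0, 0]])

```text
clock: 13.45
eef_pos: [0.517, 0.05, 0.182]
eef_rot: [0.0, -0.526, 0.85, 0.002]
wrist_force: [-7.1, 15.2, 11.0]
finger_gap: 0.0354
grip_force: 45.0
```

```bash
python3 sw.py
```

```text
13.45 [0.517 0.05  0.182] [-7.1 15.2 11. ] [2.96 1.5  0.04] r 0.0955 th 184.1 A 153.5 left -1.5
to stop [-0.24  0.08  0.  ] q [ 0.    0.34  1.77  0.01  1.04 -2.68]
```

>>> step_arm(commands=[[0, 0, 0, 0, 0, 0, 0], [0, 0, 0, 0, 0, 0, 0], [0, 0, 0, 0, 0, 0, 0]])

```text
clock: 13.75
eef_pos: [0.5179, 0.0475, 0.1812]
eef_rot: [-0.0, -0.527, 0.85, -0.0]
wrist_force: [-0.0, -0.1, -0.1]
finger_gap: 0.0459
grip_force: 0.0
```

```bash
python3 sw.py; python3 -c "
from h import *
print(tool([.5172,.0506,.182]))"
```

```text
13.75 [0.5179 0.0475 0.1812] [-0.  -0.1 -0.1] [ 0.07  0.02 -0.03] r 0.0949 th 185.6 A 153.6 left -3.0
to stop [-0.43  0.27 -0.  ] q [ 0.    0.34  1.77 -0.    1.03 -2.68]
(array([-0.25,  0.2 , -0.08]), np.float64(153.60411413665534))
```

>>> step_arm(commands=[[0, -0.25, 0.2, 0, 0, 0, 0], [0, 0, 0, 0, 0, 0, 0], [1, 0, 0, 0, 0, 0, 0], [1, 0, 0, 0, 0, 0, 0], [1, 0, 0, 0, 0, 0, 0]])

```text
clock: 14.25
eef_pos: [0.5171, 0.0506, 0.1811]
eef_rot: [0.0, -0.527, 0.85, 0.0]
wrist_force: [0.6, -0.7, 0.8]
finger_gap: 0.0355
grip_force: 45.0
```

```bash
python3 sw.py
```

```text
14.25 [0.5171 0.0506 0.1811] [ 0.6 -0.7  0.8] [ 0.15  0.09 -0.03] r 0.0954 th 183.7 A 153.7 left -1.1
to stop [-0.18  0.06  0.  ] q [ 0.01  0.34  1.77  0.    1.03 -2.67]
```

>>> step_arm(commands=[[1, 0, 0, 0, 0, 0, 3], [1, 0, 0, 0, 0, 0, 4], [1, 0, 0, 0, 0, 0, 4]])

```text
clock: 14.55
eef_pos: [0.517, 0.0507, 0.1811]
eef_rot: [-0.0, -0.442, 0.897, 0.0]
wrist_force: [-1.3, 0.5, 1.0]
finger_gap: 0.0352
grip_force: 45.0
```

```bash
python3 sw.py
```

```text
14.55 [0.517  0.0507 0.1811] [-1.3  0.5  1. ] [0.19 0.15 0.14] r 0.0955 th 183.6 A 142.5 left -1.0
to stop [-0.17  0.07 -0.  ] q [ 0.01  0.34  1.77  0.    1.03 -2.48]
```

```bash
cat > tq.py <<'E'
from h import *
t=[]
for i in range(4): grab_frame('wrist'); s=telemetry.sense(); t.append(s['ft_torque'][2])
print(s['clock'],'Tz',np.mean(t).round(3),np.round(t,3),'A',tool(s['eef_pos'])[1].round(1),s['wrist_force'].round(1),s['grip_force'])
E
python3 tq.py
```

```text
14.75 Tz 0.144 [0.127 0.177 0.099 0.174] A 142.8 [-1.1  0.9  0.6] 45.00027537345886
```

>>> step_arm(commands=[[1, 0, 0, 0, 0, 0, 5], [1, 0, 0, 0, 0, 0, 5], [1, 0, 0, 0, 0, 0, 5], [1, 0, 0, 0, 0, 0, 5]])

```text
clock: 15.15
eef_pos: [0.5168, 0.0509, 0.1811]
eef_rot: [-0.0, -0.28, 0.96, 0.0]
wrist_force: [-1.0, 2.6, 1.4]
finger_gap: 0.0351
grip_force: 45.0
```

```bash
python3 tq.py
```

```text
15.35 Tz 0.139 [0.162 0.149 0.113 0.132] A 122.9 [-2.1  3.   1.9] 45.00054895877838
```

>>> step_arm(commands=[[1, 0, 0, 0, 0, 0, 5], [1, 0, 0, 0, 0, 0, 5], [1, 0, 0, 0, 0, 0, 5], [1, 0, 0, 0, 0, 0, 5]])

```text
clock: 15.75
eef_pos: [0.5168, 0.0511, 0.1811]
eef_rot: [-0.0, -0.11, 0.994, 0.0]
wrist_force: [-3.0, 5.2, 1.4]
finger_gap: 0.0353
grip_force: 45.0
```

```bash
python3 tq.py
```

```text
15.95 Tz 0.12 [0.079 0.11  0.129 0.163] A 102.8 [-2.5  4.2  2. ] 45.000600814819336
```

>>> step_arm(commands=[[1, 0, 0, 0, 0, 0, 5], [1, 0, 0, 0, 0, 0, 5], [1, 0, 0, 0, 0, 0, 5], [1, 0, 0, 0, 0, 0, 5]])

```text
clock: 16.35
eef_pos: [0.5168, 0.0513, 0.1811]
eef_rot: [-0.0, 0.064, 0.998, 0.001]
wrist_force: [-3.3, 5.7, 0.6]
finger_gap: 0.0352
grip_force: 45.0
```

```bash
python3 tq.py
```

```text
16.55 Tz 0.129 [0.113 0.153 0.125 0.125] A 82.8 [-1.7  5.7  1.1] 45.000693798065186
```

>>> step_arm(commands=[[1, 0, 0, 0, 0, 0, 5], [1, 0, 0, 0, 0, 0, 5], [1, 0, 0, 0, 0, 0, 5], [1, 0, 0, 0, 0, 0, 5]])

```text
clock: 16.95
eef_pos: [0.5169, 0.0515, 0.1811]
eef_rot: [-0.0, 0.237, 0.972, 0.001]
wrist_force: [-2.2, 7.8, 2.3]
finger_gap: 0.0357
grip_force: 45.0
```

```bash
python3 tq.py
```

```text
17.15 Tz 0.111 [0.117 0.116 0.109 0.101] A 62.8 [-2.7  7.9  1. ] 45.0005042552948
```

>>> step_arm(commands=[[1, 0, 0, 0, 0, 0, 5], [1, 0, 0, 0, 0, 0, 5], [1, 0, 0, 0, 0, 0, 5], [1, 0, 0, 0, 0, 0, 5]])

```text
clock: 17.55
eef_pos: [0.5171, 0.0517, 0.1811]
eef_rot: [-0.0, 0.402, 0.916, 0.001]
wrist_force: [-1.4, 9.0, 1.1]
finger_gap: 0.0352
grip_force: 45.0
```

```bash
python3 tq.py
```

```text
17.75 Tz 0.121 [0.143 0.109 0.111 0.121] A 42.8 [-2.2  9.   0.3] 45.00032722949982
```

>>> step_arm(commands=[[1, 0, 0, 0, 0, 0, 5], [1, 0, 0, 0, 0, 0, 5], [1, 0, 0, 0, 0, 0, 5], [1, 0, 0, 0, 0, 0, 5]])

```text
clock: 18.15
eef_pos: [0.5172, 0.0518, 0.1811]
eef_rot: [-0.0, 0.555, 0.832, 0.001]
wrist_force: [0.4, 9.6, -1.4]
finger_gap: 0.0354
grip_force: 45.0
```

```bash
python3 tq.py
```

```text
18.35 Tz 0.12 [0.127 0.1   0.157 0.096] A 22.8 [ 0.2  9.6 -0.2] 45.000091195106506
```

>>> step_arm(commands=[[1, 0, 0, 0, 0, 0, 5], [1, 0, 0, 0, 0, 0, 5]])

```text
clock: 18.55
eef_pos: [0.5174, 0.0518, 0.1812]
eef_rot: [-0.0, 0.625, 0.781, 0.001]
wrist_force: [-0.0, 9.9, -0.6]
finger_gap: 0.0355
grip_force: 45.0
```

```bash
python3 tq.py
```

```text
18.75 Tz 0.128 [0.144 0.111 0.136 0.12 ] A 12.8 [ 1.7 10.  -0.3] 44.99987483024597
```

>>> step_arm(commands=[[1, 0, 0, 0, 0, 0, 5], [1, 0, 0, 0, 0, 0, 5], [1, 0, 0, 0, 0, 0, 5], [1, 0, 0, 0, 0, 0, 5]])

```text
clock: 19.15
eef_pos: [0.5176, 0.0518, 0.1812]
eef_rot: [-0.0, 0.751, 0.66, 0.001]
wrist_force: [2.1, 9.6, -1.5]
finger_gap: 0.0353
grip_force: 45.0
```

```bash
python3 tq.py
```

```text
19.35 Tz 0.144 [0.155 0.172 0.125 0.125] A -7.2 [ 1.4  9.8 -1.8] 44.999613761901855
```

>>> step_arm(commands=[[1, 0, 0, 0, 0, 0, 5], [1, 0, 0, 0, 0, 0, 5], [1, 0, 0, 0, 0, 0, 5]])

```text
clock: 19.65
eef_pos: [0.5178, 0.0518, 0.1812]
eef_rot: [-0.0, 0.831, 0.557, 0.001]
wrist_force: [2.0, 9.8, -1.6]
finger_gap: 0.0348
grip_force: 45.0
```

```bash
python3 tq.py
```

```text
19.85 Tz 0.149 [0.164 0.148 0.159 0.124] A -22.2 [ 2.4  9.6 -1.7] 44.999603033065796
```

>>> step_arm(commands=[[1, 0, 0, 0, 0, 0, 5], [1, 0, 0, 0, 0, 0, 5]])

```text
clock: 20.05
eef_pos: [0.5179, 0.0517, 0.1813]
eef_rot: [-0.0, 0.876, 0.482, 0.001]
wrist_force: [3.7, 9.3, -2.7]
finger_gap: 0.0356
grip_force: 45.0
```

```bash
python3 tq.py
```

```text
20.25 Tz 0.206 [0.223 0.21  0.179 0.213] A -32.2 [ 3.2  9.4 -1.8] 44.999574422836304
```

>>> step_arm(commands=[[1, 0, 0, 0, 0, 0, 5], [1, 0, 0, 0, 0, 0, 5]])

```text
clock: 20.45
eef_pos: [0.518, 0.0517, 0.1813]
eef_rot: [-0.0, 0.915, 0.404, 0.001]
wrist_force: [4.1, 8.5, -1.3]
finger_gap: 0.0355
grip_force: 45.0
```

```bash
python3 tq.py; python3 - <<'E'
from h import *
a=snap('wrist')['pixels'][:,:,::-1]; b=snap('scene')['pixels'][190:260,290:410,::-1]
cv2.imwrite('pics/g.png',np.vstack([cv2.resize(b,(600,350),interpolation=cv2.INTER_CUBIC)[:250],cv2.resize(a,(600,450))[150:450]]))
E
```

```text
20.65 Tz 0.216 [0.266 0.194 0.202 0.202] A -42.2 [ 3.9  8.9 -1.3] 44.99981760978699
```

View pics/g.png

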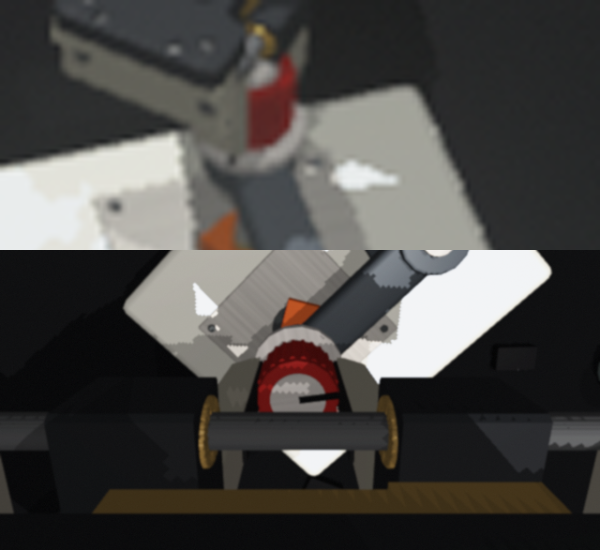

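The wrist view shows the line still in its place between the fingers, so the knob is turning with the gripper. The torque is now climbing.

>>> step_arm(commands=[[1, 0, 0, 0, 0, 0, 5], [1, 0, 0, 0, 0, 0, 5]])

```text
clock: 20.95
eef_pos: [0.5181, 0.0516, 0.1814]
eef_rot: [-0.0, 0.947, 0.323, 0.001]
wrist_force: [3.1, 7.6, -1.5]
finger_gap: 0.0351
grip_force: 45.0
```

```bash
sed -i 's/range(4)/range(8)/' tq.py; python3 tq.py
```

```text
21.35 Tz 0.21 [0.242 0.231 0.255 0.211 0.138 0.194 0.195 0.215] A -52.2 [ 4.4  8.2 -1.8] 44.99972999095917
```

>>> step_arm(commands=[[1, 0, 0, 0, 0, 0, 4], [1, 0, 0, 0, 0, 0, 4]])

```text
clock: 21.55
eef_pos: [0.5181, 0.0515, 0.1814]
eef_rot: [-0.0, 0.967, 0.256, 0.002]
wrist_force: [3.6, 7.7, -1.8]
finger_gap: 0.0355
grip_force: 45.0
```

```bash
python3 tq.py
```

```text
21.95 Tz 0.226 [0.268 0.223 0.253 0.172 0.213 0.2   0.258 0.222] A -60.2 [ 3.4  7.6 -1.1] 44.999810457229614
```

Torque readings have levelled off near 0.215, which could already be slip. Before turning further, I'll measure the line and mark angles from the wrist image.

```bash
cat > ang.py <<'E'
from h import *
def ring(f,c,z,rs,step=3):
    g=cv2.cvtColor(f['pixels'],cv2.COLOR_RGB2GRAY).astype(np.float32); out=[]
    for a in range(-180,180,step):
        q=np.array([proj(f,[c[0]+r*np.cos(np.radians(a)),c[1]+r*np.sin(np.radians(a)),z]) for r in rs],np.float32)
        out.append(cv2.remap(g,q[:,:1],q[:,1:],cv2.INTER_LINEAR).mean())
    return np.array(out).round().astype(int)
if __name__=='__main__':
    f=snap('wrist'); np.savez('now.npz',**f); s=telemetry.sense(); c=s['eef_pos']; print(c,tool(c)[1])
    print('line',dict(zip(range(-180,180,6),ring(f,c,.208,[.010,.011,.012,.013],6).tolist())))
    print('mark',dict(zip(range(-180,180,4),ring(f,c,.174,[.0205,.0215,.0225],4).tolist())))
E
python3 ang.py
```

```text
[0.5181436  0.05149856 0.18142483] -60.16146239831472
line {-180: 42, -174: 43, -168: 45, -162: 46, -156: 47, -150: 47, -144: 46, -138: 46, -132: 45, -126: 43, -120: 40, -114: 40, -108: 38, -102: 36, -96: 39, -90: 58, -84: 66, -78: 66, -72: 66, -66: 64, -60: 28, -54: 8, -48: 13, -42: 57, -36: 67, -30: 67, -24: 70, -18: 71, -12: 73, -6: 76, 0: 79, 6: 81, 12: 85, 18: 90, 24: 91, 30: 93, 36: 100, 42: 99, 48: 108, 54: 104, 60: 104, 66: 108, 72: 111, 78: 113, 84: 115, 90: 117, 96: 127, 102: 145, 108: 156, 114: 156, 120: 148, 126: 127, 132: 117, 138: 120, 144: 111, 150: 68, 156: 37, 162: 35, 168: 37, 174: 40}
mark {-180: 121, -176: 122, -172: 123, -168: 123, -164: 123, -160: 121, -156: 119, -152: 118, -148: 118, -144: 118, -140: 120, -136: 120, -132: 120, -128: 120, -124: 120, -120: 117, -116: 104, -112: 48, -108: 17, -104: 10, -100: 9, -96: 16, -92: 32, -88: 35, -84: 22, -80: 17, -76: 16, -72: 23, -68: 37, -64: 51, -60: 61, -56: 68, -52: 70, -48: 72, -44: 73, -40: 119, -36: 138, -32: 145, -28: 159, -24: 161, -20: 146, -16: 151, -12: 152, -8: 153, -4: 155, 0: 160, 4: 166, 8: 169, 12: 167, 16: 158, 20: 163, 24: 163, 28: 169, 32: 169, 36: 165, 40: 166, 44: 170, 48: 173, 52: 176, 56: 168, 60: 171, 64: 174, 68: 169, 72: 167, 76: 168, 80: 172, 84: 175, 88: 173, 92: 170, 96: 168, 100: 148, 104: 91, 108: 38, 112: 33, 116: 26, 120: 19, 124: 18, 128: 20, 132: 27, 136: 37, 140: 40, 144: 44, 148: 45, 152: 53, 156: 61, 160: 96, 164: 148, 168: 157, 172: 153, 176: 124}
```

```bash
cat > lead.py <<'E'
from ang import *
f=snap('wrist'); np.savez('now.npz',**f); s=telemetry.sense(); c=s['eef_pos']; A=tool(c)[1]
L=ring(f,c,.208,[.010,.011,.012,.013],1); a=np.arange(-180,180); rel=(a-A+180)%360-180
k=(abs(rel-7)<20); w=np.clip(45-L,0,None)*k; line=(rel*w).sum()/w.sum()+A
M=ring(f,c,.174,[.0205,.0215,.0225],1)
print('A',A.round(1),'line',line.round(1)); d=lambda x:M[(int(round(line+x))+180)%360]
print('collar at line+',{x:int(d(x)) for x in range(8,60,2)},'Tz',s['ft_torque'][2].round(3))
E
python3 lead.py; python3 tq.py
```

```text
A -60.2 line -52.8
collar at line+ {8: 71, 10: 78, 12: 104, 14: 130, 16: 137, 18: 141, 20: 144, 22: 150, 24: 156, 26: 164, 28: 166, 30: 158, 32: 149, 34: 145, 36: 149, 38: 151, 40: 151, 42: 152, 44: 151, 46: 153, 48: 155, 50: 155, 52: 158, 54: 161, 56: 164, 58: 167} Tz 0.221
22.45 Tz 0.221 [0.209 0.185 0.239 0.216 0.215 0.241 0.209 0.254] A -60.2 [ 3.9  8.2 -1.3] 44.99983191490173
```

>>> step_arm(commands=[[1, 0, 0, 0, 0, 0, 4], [1, 0, 0, 0, 0, 0, 2]])

```text
clock: 22.65
eef_pos: [0.5182, 0.0515, 0.1815]
eef_rot: [-0.0, 0.979, 0.205, 0.002]
wrist_force: [5.2, 7.4, -1.1]
finger_gap: 0.0357
grip_force: 45.0
```

```bash
python3 lead.py; python3 tq.py
```

```text
A -66.4 line -59.8
collar at line+ {8: 71, 10: 75, 12: 98, 14: 127, 16: 140, 18: 149, 20: 154, 22: 154, 24: 153, 26: 148, 28: 146, 30: 146, 32: 146, 34: 147, 36: 148, 38: 149, 40: 150, 42: 150, 44: 148, 46: 149, 48: 150, 50: 151, 52: 154, 54: 156, 56: 159, 58: 162} Tz 0.25
23.1 Tz 0.256 [0.261 0.277 0.233 0.294 0.227 0.242 0.269 0.248] A -66.2 [ 4.2  6.1 -0.6] 44.999926686286926
```

>>> step_arm(commands=[[1, 0, 0, 0, 0, 0, 4], [1, 0, 0, 0, 0, 0, 2]])

```text
clock: 23.3
eef_pos: [0.5182, 0.0514, 0.1815]
eef_rot: [-0.0, 0.988, 0.154, 0.002]
wrist_force: [4.6, 7.1, -0.8]
finger_gap: 0.0355
grip_force: 45.0
```

```bash
python3 lead.py; python3 tq.py
```

```text
A -72.4 line -66.0
collar at line+ {8: 72, 10: 76, 12: 104, 14: 136, 16: 155, 18: 163, 20: 167, 22: 161, 24: 148, 26: 145, 28: 144, 30: 143, 32: 143, 34: 151, 36: 161, 38: 154, 40: 149, 42: 149, 44: 148, 46: 148, 48: 146, 50: 145, 52: 148, 54: 149, 56: 150, 58: 153} Tz 0.257
23.75 Tz 0.253 [0.25  0.274 0.207 0.239 0.217 0.256 0.312 0.272] A -72.2 [ 3.7  5.6 -1.7] 45.000008940696716
```

>>> step_arm(commands=[[1, 0, 0, 0, 0, 0, 3], [1, 0, 0, 0, 0, 0, 2]])

```text
clock: 23.95
eef_pos: [0.5183, 0.0513, 0.1815]
eef_rot: [-0.0, 0.994, 0.111, 0.002]
wrist_force: [3.0, 6.4, -1.1]
finger_gap: 0.0351
grip_force: 45.0
```

```bash
python3 lead.py; python3 tq.py
```

```text
A -77.4 line -71.9
collar at line+ {8: 71, 10: 74, 12: 89, 14: 102, 16: 97, 18: 110, 20: 132, 22: 140, 24: 143, 26: 147, 28: 149, 30: 147, 32: 155, 34: 163, 36: 161, 38: 149, 40: 145, 42: 143, 44: 144, 46: 146, 48: 148, 50: 148, 52: 146, 54: 145, 56: 145, 58: 146} Tz 0.248
24.4 Tz 0.273 [0.301 0.267 0.252 0.291 0.311 0.268 0.25  0.245] A -77.2 [ 4.3  7.6 -1.2] 44.99988377094269
```

>>> step_arm(commands=[[1, 0, 0, 0, 0, 0, 2], [1, 0, 0, 0, 0, 0, 2], [1, 0, 0, 0, 0, 0, 0]])

```text
clock: 24.7
eef_pos: [0.5183, 0.0513, 0.1815]
eef_rot: [-0.0, 0.997, 0.077, 0.002]
wrist_force: [4.5, 6.8, -1.6]
finger_gap: 0.0354
grip_force: 45.0
```

```bash
python3 lead.py; python3 tq.py
```

```text
A -81.2 line -75.9
collar at line+ {8: 75, 10: 79, 12: 96, 14: 106, 16: 79, 18: 47, 20: 44, 22: 67, 24: 119, 26: 148, 28: 155, 30: 165, 32: 158, 34: 145, 36: 143, 38: 142, 40: 143, 42: 143, 44: 143, 46: 145, 48: 147, 50: 149, 52: 148, 54: 149, 56: 149, 58: 147} Tz 0.273
25.15 Tz 0.237 [0.211 0.241 0.282 0.19  0.237 0.237 0.27  0.224] A -81.2 [ 3.8  6.6 -0.5] 44.999887347221375
```

The mark now shows 19.5° (0.34 rad) behind the line, so the clutch has slipped. I'll let go and lift straight up.

>>> step_arm(commands=[[0, 0, 0, 0, 0, 0, 0], [-0.4, 0, 0, 0, 0, 0, 0], [-0.4, 0, 0, 0, 0, 0, 0], [-0.4, 0, 0, -2, 0, 0, 0], [-0.4, 0, 0, -3, 0, 0, 0], [-0.4, 0, 0, -3, 0, 0, 0], [-0.4, 0, 0, 0, 0, 0, 0], [-0.4, 0, 0, 0, 0, 0, 0]])

```text
clock: 25.95
eef_pos: [0.5171, 0.0506, 0.2612]
eef_rot: [0.0, 0.997, 0.076, 0.0]
wrist_force: [-0.5, -0.5, -0.6]
finger_gap: 0.0655
grip_force: 0.0
```

```bash
python3 - <<'E'
from ang import *
f=snap('wrist','w9.png'); c=[.5183,.0520]
p=f['pixels'].astype(int); m=(p[:,:,0]>80)&(p[:,:,1]<60)&(p[:,:,2]<70); y,x=np.nonzero(m); print(x.min(),x.max(),y.min(),y.max())
k=np.array([proj(f,[c[0]+.018*np.cos(a),c[1]+.018*np.sin(a),.208]) for a in np.linspace(0,6.28,60)]); print(k.min(0),k.max(0))
a=np.arange(-180,180)
for z,r in((.208,[.010,.012,.0135]),(.174,[.0205,.0215,.0225])):
    L=ring(f,c,z,r,1); i=(a>-110)&(a<-20); print(z,dict(zip(a[i][::3].tolist(),L[i][::3].tolist())))
s=telemetry.sense(); print(s['eef_pos'],s['clock'])
cv2.imwrite('pics/end.png',cv2.resize(f['pixels'][100:400,120:520],(800,600),interpolation=cv2.INTER_CUBIC)[:,:,::-1])
E
```

```text
288 345 203 284
[288.01634159 229.2076097 ] [347.43538622 286.16284129]
0.208 {-109: 108, -106: 106, -103: 104, -100: 104, -97: 103, -94: 102, -91: 102, -88: 101, -85: 94, -82: 77, -79: 52, -76: 28, -73: 15, -70: 19, -67: 34, -64: 60, -61: 83, -58: 94, -55: 97, -52: 97, -49: 97, -46: 96, -43: 97, -40: 97, -37: 97, -34: 98, -31: 98, -28: 98, -25: 99, -22: 98}
0.174 {-109: 74, -106: 95, -103: 124, -100: 148, -97: 153, -94: 157, -91: 166, -88: 169, -85: 173, -82: 175, -79: 169, -76: 159, -73: 159, -70: 160, -67: 159, -64: 141, -61: 81, -58: 47, -55: 84, -52: 144, -49: 159, -46: 160, -43: 158, -40: 156, -37: 155, -34: 155, -31: 155, -28: 155, -25: 154, -22: 153}
[0.51671683 0.05052851 0.2603987 ] 26.0
```

View pics/end.png

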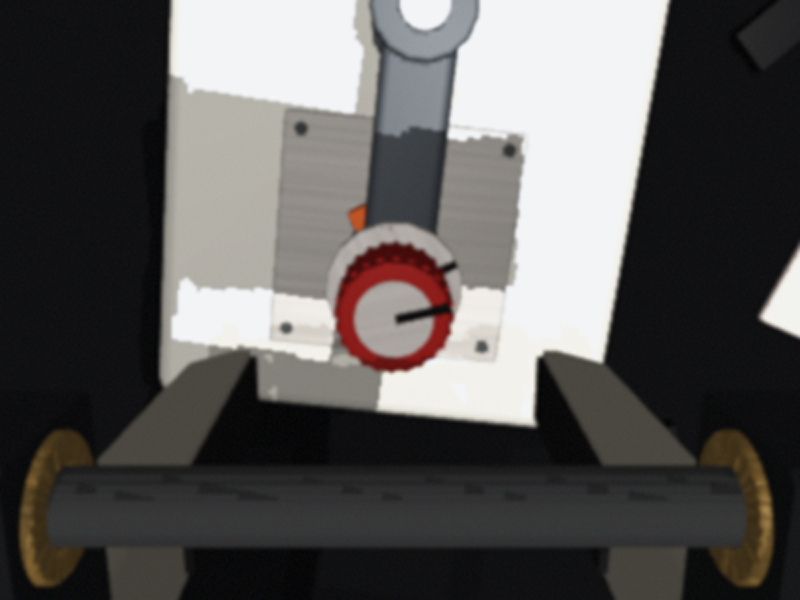

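The line at (425,313) visibly leads the mark at (450,267) by about 15° (0.26 rad). The arm lies along the spectrometer's axis at its stop, and the gripper is clear of everything. Handing in.

```bash
python3 -c "
from bench import ctrl
print(ctrl.finish_job())"
```

```text
the job is handed in; nothing more can be done
None
```

The job is handed in: the orange coupon lies on the disc, about 2 mm off centre when I laid it down, clamped under the press arm at its stop, with the clutch slipped about 0.26 rad and the gripper clear. The hand-in returned no verdict.

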